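# Slide the specimen tray home under the microscope

## Task

Bring the petri dish under the microscope with the transfer slider: press the sprung pad in the middle of the slider down with the fingertips to free its brake, keep it pressed while you push the slider along its rail until its tongue rests against the stop on the microscope's base, then let the pad spring back up and move clear. Only press and push: do not force the slider along with its brake on, do not lift the dish or jolt it out of its ring, and leave the jar, the spare dish and the slide box where they stand.

Things in the scene. Friction and masses are not known exactly. Their poses are not given: they have to be found in the camera images.
- rail: low aluminium rail fixed to the table, 44 mm wide, 22 mm high, from 170 mm behind its origin to 55 mm ahead of it along its y axis. Origin on the table (z = 0), on the rail's centre line. Its +y axis is the direction in which the slider must be pushed, towards the microscope; z is up. Its position and yaw differ from run to run
- slider (a joint): travel of the slider along the rail's +y, m; 0 at the start, grows towards the microscope, at most 0.18. With the pad up a brake holds it by friction against some 15 to 25 N along the rail; with the pad down 2 mm or more it runs freely (1 to 3 N). The slider is a black saddle on the rail, 52 mm wide and 80 mm long (along the travel), with a flat aluminium tongue 40 mm wide ahead of it that carries the dish
- pad (a joint): how far the grey ribbed pad is pressed down, m; about 0 when up (brake on), 0.008 fully down; the brake is off from about 1 mm. Its spring needs about 9 N to start and 12 N fully down, and lifts it again when let go
- pad_top (a point): centre of the pad's top face, 36 mm across the rail by 40 mm along it, in the saddle's middle; 46 mm above the table when up. Moves with the slider. It lies between the saddle's two upright end walls (10 mm thick, 52 mm wide, tops 64 mm above the table), whose inner faces are 30 mm ahead of and behind its centre; the gap is open to both sides. Axes as the rail's
- nose (a point): middle of the front end face of the slider's tongue, 177 mm ahead of the pad's centre and 30 mm above the table. Axes as the rail's
- stop_face (a point): middle of the stop's face that the tongue's end must rest against, 30 mm above the table. The stop is an aluminium block 60 mm wide, 14 mm thick, top 42 mm above the table, marked with a white line, on the microscope's base. Axes as the rail's. Its distance from the tongue at the start differs from run to run, 85 to 155 mm
- tray (a point): centre of the dish's seat on the slider's tongue, 135 mm ahead of the pad's centre, 33 mm above the table, inside a round steel lip of 33 mm inner radius and 4 mm height. Axes as the rail's
- scope: cream microscope fixed to the table. Origin on the table under its optical axis; axes parallel to the rail's. Base 160 mm wide (x), y = -40 to 175 mm, 22 mm high; head of 32 mm radius about the axis, 135 mm (lens) to 285 mm high; column at y = 113 to 157 mm, 272 mm high, with an arm to the head; eyepieces lean out to x = 110 mm, up to 345 mm high
- dish: shut clear petri dish, 60 mm across, 15 mm high, 35 g, lying loose in the tray's lip. Origin at the centre of its underside
- spare_dish: bystander: a like petri dish, 60 mm across, 15 mm high, lying on the table on the far side of the rail. Origin at the centre of its underside
- jar: bystander: small jar, 40 mm across, 65 mm high, standing on the table on the far side of the rail. Origin at the centre of its underside
- slide_box: bystander: box for glass slides, 38 by 87 mm, 32 mm high, on the table on the robot's side of the rail. Origin at the centre of its underside
Not all that is in view belongs to the job. What is shaped like the dish but pink or turquoise is not meant.

How it is judged:
By the outcome, as a careful person would: the job done as asked, in the order asked, and still so for the second after the job is handed in, with the robot touching nothing.
It also fails if it takes over 48 s, if anything falls off the work surface, if the arm or the gripper's body presses on something with over 40 N, if the wrist force passes 120 N, or if a joint passes its speed limit or range.

## Robot

A 6-joint arm with a two-finger parallel gripper is mounted at the origin on the work surface. World frame = base frame: x ahead of the robot, y to its left, z up, the work surface at z = 0. Lengths are in m, angles in rad, forces in N, time in s.
With the tool pointing down it reaches from about 0.325 to 0.875 m from the base axis. Payload 4.4 kg.
Tool frame: the origin (TCP) lies between the finger pads; the fingertips stand 17 mm ahead of it and the grasp point (between the pads) lies 2 mm behind it; z points along the fingers, y is the direction in which the jaws open and shut (so a half turn about z gives the same grasp; the last joint's range is limited). The gripper opens to 85 mm and grips with 20 to 120 N. Pads are 22 mm wide; open, the fingers measure 114 mm over their backs; the gripper's body (76 mm by 85 mm) begins 54 mm behind the grasp point. The pads swing forward as they close: fully open they stand 13 mm farther back than shut.
Start: joints at [-1.484, 0.207, 1.542, -0, 1.393, -0.15], TCP at [0.135, -0.559, 0.248] pointing down, gripper open.
Joint ranges: [-2.73, 2.73], [-0.86, 2.22], [0.23, 2.46], [-1.11, 4.25], [0.08, 2.63], [-2.82, 2.82]. Speed limits (rad/s): [2.79, 2.79, 3.14, 3.14, 3.14, 3.14].

## Interface

Orientations are given as a unit quaternion [x, y, z, w].
In Python, from plant import robot gives the robot as it stands. Calls block until the motion is done:
- robot.move_ptp(position, orientation): joint-space move of the TCP to a pose.
- robot.movel(position, ori=None, velocity=0.15, f_stop=None): straight line of the TCP; ori=None keeps the orientation; velocity is the mean speed in m/s. With f_stop (N) it stops when the force on the tool has changed by that much, and returns True; else False.
- robot.goto_joints(angles): joint-space move.
- robot.release() and robot.gripper_close(squeeze=None): open the fingers fully, or close them until they stop; squeeze is the grip in N (None keeps the last).
- robot.dwell(seconds).
- robot.inverse_kinematics(position, orientation): joint angles nearest the present ones, or None.
- robot.get_state(): the state.
- robot.get_image(name): name is "scene" or "top" or "wrist"; returns the picture (384x512x3 uint8, red, green, blue); there is no depth.
- robot.camera_info(name): a dict with "vertical_fov" (degrees; the focal length in pixels is half the picture's height over the tangent of half this angle, whatever the lens; pixels are square), "cx", "cy" (the principal point, pixels), "xyz" and "orientation" of the camera in the world. Camera axes: x right, y down, z forward; pixel columns grow to the right and rows downward; lengths in m; the calibration is good to about 2 mm. A picture is of the moment at which its call begins: read the wrist's pose just before it. camera_info takes no time and is no camera call; for the wrist camera it gives the pose at the moment of the call.
A pose or a line that the arm cannot do raises robot.PlanningError and nothing moves.
- robot.sign_off(): hands the job in, once; it reports no verdict.
The state is a dict: "t": time; "q": joint angles; "joint_velocities": joint speeds; "joint_torque": joint torques, N m; "eef_pos": TCP position; "tool_rot": TCP orientation; "force": force on the tool from outside, world axes, zero at the start; "torque": the same for the moment, N m; "grip_width": finger opening in m.
Only numpy, scipy, OpenCV 4.12 (cv2) and the standard library are available. Lean on these libraries where they do the work, as an engineer would, in place of code of your own. Each camera call takes 0.05 s, during which the arm holds its last target.

## Working session

There is one attempt and no reset: what is moved stays moved. The work goes in short steps, each a Python script; the robot and the scene stay as the last script left them, time stands still between calls to the robot, and variables do not carry over. Pictures are saved under pics/ and viewed, and the job is handed in when it is done.

```bash
ls; mkdir -p pics; python3 - <<'E'
from plant import robot
import cv2
for n in ("scene","top"):
    im=robot.get_image(n); cv2.imwrite(f"pics/{n}0.png",cv2.cvtColor(im,cv2.COLOR_RGB2BGR))
    print(n,robot.camera_info(n))
s=robot.get_state();print(s)
E
```

```text
pics
scene {'vertical_fov': 52.6125533249932, 'cx': 254.10881364388047, 'cy': 197.76087419655934, 'xyz': array([ 0.87373518, -0.00232949,  0.74986195]), 'orientation': array([ 0.70410146,  0.68590696, -0.12798659, -0.13187956])}
top {'vertical_fov': 44.26441537088354, 'cx': 258.486432789236, 'cy': 189.02664414887667, 'xyz': array([ 0.55700441, -0.01637665,  0.88794667]), 'orientation': array([-0.70316309,  0.7099908 , -0.01821213,  0.03380901])}
{'t': 0.1, 'q': array([-1.48447468e+00,  2.07342155e-01,  1.54282811e+00,  2.06722339e-06,
        1.39350217e+00, -1.50475608e-01]), 'joint_velocities': array([-0.00048563, -0.00014357, -0.00103089, -0.00029959,  0.00140804,
       -0.00079925]), 'joint_torque': array([-8.91183645e-04, -3.84096944e+01, -2.92549038e+01, -2.90406369e-04,
        4.86209057e-03, -1.19647362e-05]), 'eef_pos': array([ 0.13483566, -0.55829377,  0.24722959]), 'tool_rot': array([ 9.92998551e-01,  1.18121951e-01,  3.43675655e-05, -1.03932422e-03]), 'force': array([ 0.70989116, -0.22692578,  0.67025355]), 'torque': array([ 0.00252151,  0.00318043, -0.04477965]), 'grip_width': 0.08588486842193077}
```

View pics/scene0.png

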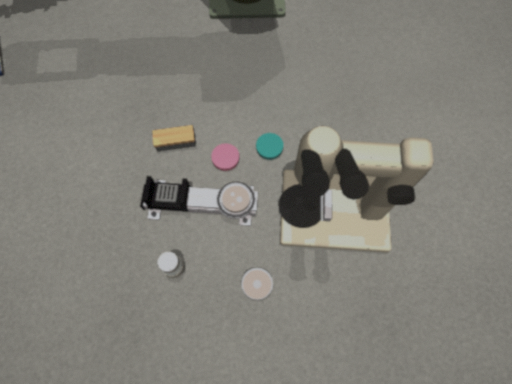

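View pics/top0.png

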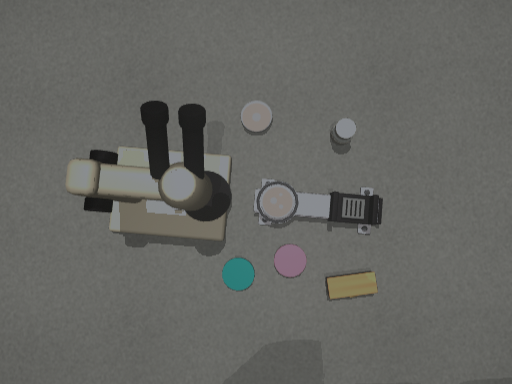

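The scene view shows the slider saddle at (166,194), the dish in its ring at (236,199), the stop's white strip at about (328,206), the jar at (169,262), the spare dish at (257,284) and the slide box at (174,137). In the top view the saddle is at (354,208), the dish at (277,202), the spare dish at (257,116), the jar at (344,130) and the slide box at (352,286). The pink (290,261) and turquoise (238,274) discs are decoys. Next I'll crop in closer.

```bash
python3 - <<'E'
import cv2
a=cv2.imread('pics/top0.png');b=cv2.imread('pics/scene0.png')
c=cv2.resize(a[150:260,240:400],None,fx=5,fy=5,interpolation=cv2.INTER_CUBIC);cv2.imwrite('pics/topc.png',cv2.convertScaleAbs(c,alpha=1.3))
c=cv2.resize(b[160:260,130:290],None,fx=5,fy=5,interpolation=cv2.INTER_CUBIC);cv2.imwrite('pics/scc.png',c)
c=cv2.resize(b[160:260,240:400],None,fx=5,fy=5,interpolation=cv2.INTER_CUBIC);cv2.imwrite('pics/scs.png',c)
E
```

```text
(no output)
```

View pics/topc.png

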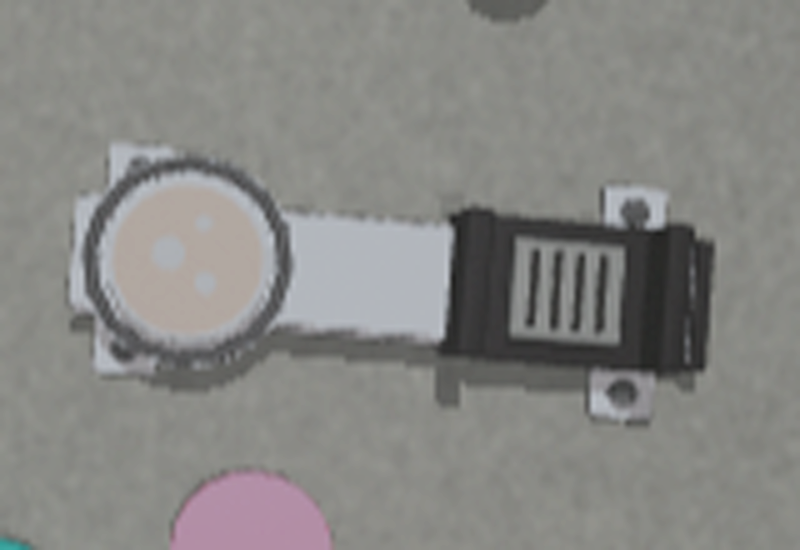

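View pics/scc.png

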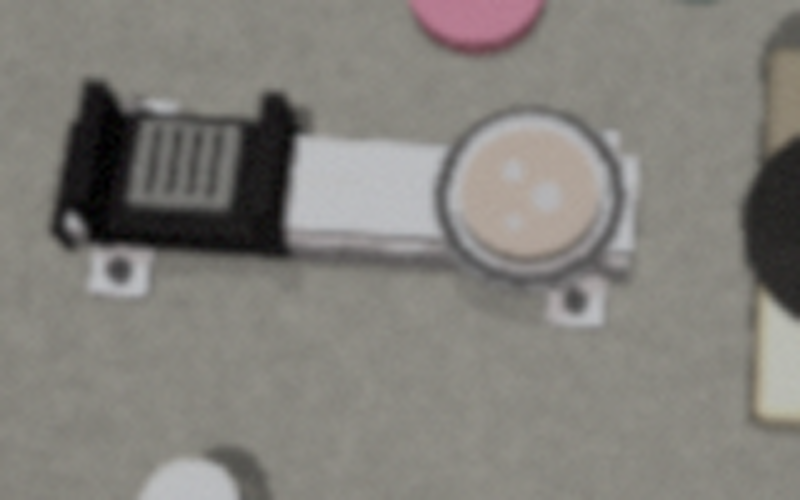

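View pics/scs.png

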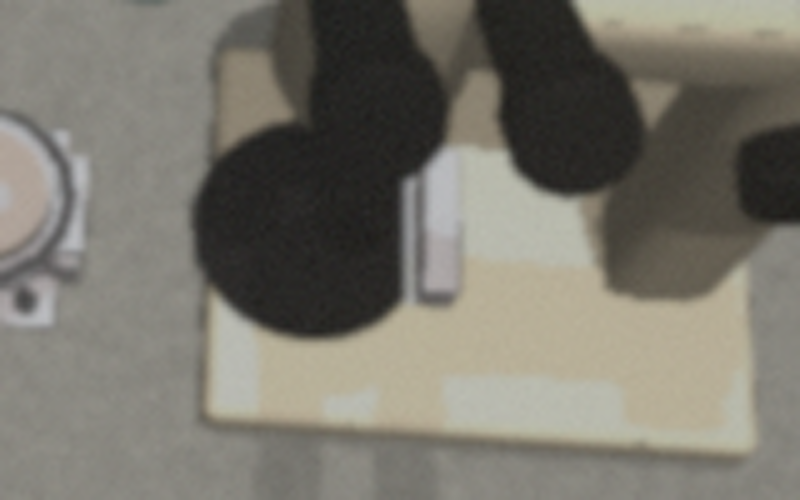

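```bash
cat > h.py <<'E'
import numpy as np
from scipy.spatial.transform import Rotation as R
from plant import robot
def px2w(info,u,v,z):
    f=192/np.tan(np.radians(info['vertical_fov'])/2)
    d=R.from_quat(info['orientation']).apply([(u-info['cx'])/f,(v-info['cy'])/f,1.])
    o=np.array(info['xyz']); return o+d*(z-o[2])/d[2]
def w2px(info,p):
    f=192/np.tan(np.radians(info['vertical_fov'])/2)
    c=R.from_quat(info['orientation']).inv().apply(np.array(p)-info['xyz'])
    return info['cx']+f*c[0]/c[2], info['cy']+f*c[1]/c[2]
E
python3 - <<'E'
from h import *
np.set_printoptions(precision=4,suppress=True)
T=robot.camera_info('top');S=robot.camera_info('scene')
def t(u,v,z): return px2w(T,u/5+240,v/5+150,z)
def s(u,v,z): return px2w(S,u/5+130,v/5+160,z)
def s2(u,v,z): return px2w(S,u/5+240,v/5+160,z)
print('pad top cam',*[t(u,v,.046)[:2] for u,v in [(513,235),(627,243),(622,346),(510,338),(568,291)]])
print('pad scene',*[s(u,v,.046)[:2] for u,v in [(135,122),(243,124),(237,212),(127,207),(186,166)]])
print('dish', t(188,258,.037), s(532,193,.037), t(186,256,.048),s(532,193,.048))
print('tongue nose scene',s(640,155,.033),s(632,250,.033))
print('tongue nose top',t(78,197,.033),t(70,305,.033))
print('stop', *[s2(u,v,.042)[:2] for u,v in [(405,300),(418,290),(420,235),(458,238),(460,150),(453,300)]])
print('base corner', s2(205,415,.022),s2(755,450,.022))
for n,u,v,z in [('jar',344,129,.065),('spare',257,116,.015),('boxTL',328,281,.032),('boxBR',377,290,.032),('baseTL',117,150,.022),('baseBL',112,232,.022),('baseBR',224,240,.022),('head',186,186,.285)]: print(n,px2w(T,u,v,z))
E
```

```text
pad top cam [ 0.6034 -0.1476] [ 0.6001 -0.1879] [ 0.5636 -0.1853] [ 0.5668 -0.1458] [ 0.5833 -0.1667]
pad scene [ 0.5679 -0.1851] [ 0.5699 -0.1426] [ 0.6069 -0.1433] [ 0.6037 -0.1859] [ 0.5872 -0.164 ]
dish [ 0.5967 -0.0321  0.037 ] [ 0.5985 -0.0294  0.037 ] [ 0.597  -0.0312  0.048 ] [ 0.6027 -0.029   0.048 ]
tongue nose scene [0.5818 0.0136 0.033 ] [0.6219 0.0093 0.033 ]
tongue nose top [0.6195 0.0075 0.033 ] [0.5803 0.0107 0.033 ]
stop [0.6485 0.1321] [0.6446 0.1374] [0.6223 0.1402] [0.6239 0.1548] [0.5872 0.1592] [0.649  0.1504]
base corner [0.6864 0.0548 0.022 ] [0.7057 0.2643 0.022 ]
jar [ 0.722  -0.1498  0.065 ]
spare [0.7589 0.0042 0.015 ]
boxTL [ 0.4541 -0.1205  0.032 ]
boxBR [ 0.4377 -0.2072  0.032 ]
baseTL [0.6966 0.2655 0.022 ]
baseBL [0.5445 0.2728 0.022 ]
baseBR [0.5282 0.0663 0.022 ]
head [0.6064 0.0899 0.285 ]
```

```bash
python3 - <<'E'
from h import *
np.set_printoptions(precision=3,suppress=True)
psi=-0.088
W=robot.camera_info('wrist');s=robot.get_state()
Rt=R.from_quat(s['tool_rot'])
print('cam in tool',Rt.inv().apply(W['xyz']-s['eef_pos']),(Rt.inv()*R.from_quat(W['orientation'])).as_matrix())
pad=np.array([.585,-.1655]);d=np.array([-np.sin(psi),np.cos(psi)])
for k in range(4):
    th=np.pi/2+psi+k*np.pi/2; q=[np.cos(th/2),np.sin(th/2),0,0]
    for al,z in [(0,.2),(.01,.055),(.15,.055)]:
        p=pad+al*d
        print(k,al,z,robot.inverse_kinematics([*p,z],q))
E
```

```text
cam in tool [ 0.076  0.001 -0.126] [[ 0.    -0.955 -0.297]
 [ 1.     0.    -0.001]
 [ 0.001 -0.297  0.955]]
0 0 0.2 [-0.418  0.317  1.507 -0.     1.318 -0.33 ]
0 0.01 0.055 [-0.402  0.489  1.603 -0.     1.049 -0.314]
0 0.15 0.055 [-0.171  0.475  1.624 -0.     1.042 -0.083]
1 0 0.2 [-0.418  0.317  1.507 -0.     1.318 -1.901]
1 0.01 0.055 [-0.402  0.489  1.603 -0.     1.049 -1.885]
1 0.15 0.055 [-0.171  0.475  1.624 -0.     1.042 -1.654]
2 0 0.2 [-0.418  0.317  1.507 -0.     1.318  2.812]
2 0.01 0.055 None
2 0.15 0.055 None
3 0 0.2 [-0.418  0.317  1.507 -0.     1.318  1.241]
3 0.01 0.055 [-0.402  0.489  1.603 -0.     1.049  1.257]
3 0.15 0.055 [-0.171  0.475  1.624 -0.     1.042  1.487]
```

```bash
cat >> h.py <<'E'
np.set_printoptions(precision=4,suppress=True)
psi=-0.088
def quat(psi): th=np.pi+psi; return [np.cos(th/2),np.sin(th/2),0,0]
E
python3 - <<'E'
from h import *
import cv2
robot.gripper_close(squeeze=60)
robot.move_ptp([.585,-.1655,.20],quat(psi))
s=robot.get_state();W=robot.camera_info('wrist');im=robot.get_image('wrist')
cv2.imwrite('pics/w1.png',cv2.cvtColor(im,cv2.COLOR_RGB2BGR))
print(s['t'],s['eef_pos'],s['force'],s['grip_width'],W)
im=robot.get_image('scene');cv2.imwrite('pics/s1.png',cv2.resize(cv2.cvtColor(im,cv2.COLOR_RGB2BGR)[80:300,100:400],None,fx=2.6,fy=2.6))
E
```

```text
3.0167 [ 0.5849 -0.1663  0.2001] [-0.2808 -0.1361  0.3968] 0.0006747665176488196 {'vertical_fov': 62.64227121070842, 'cx': 255.93393126199885, 'cy': 194.75032171131195, 'xyz': array([ 0.5095, -0.1602,  0.3261]), 'orientation': array([0.7295, 0.6671, 0.102 , 0.1112])}
```

View pics/w1.png

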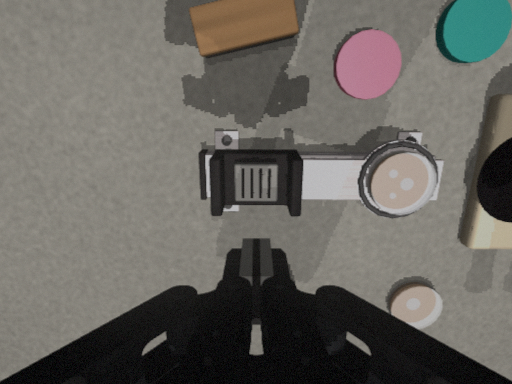

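View pics/s1.png

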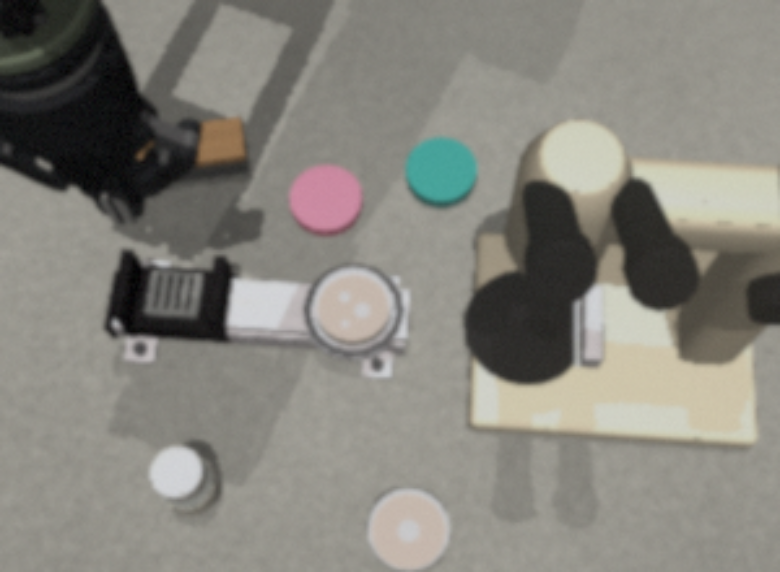

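The wrist view shows the ribbed pad centred at about (256,183), with the saddle's end walls at columns 217 and 296. The dish is at (402,180), and the shut fingers at (257,260) are well within the gap. I'll measure the pad from this picture and compare.

```bash
python3 - <<'E'
from h import *
import cv2
W={'vertical_fov': 62.64227121070842, 'cx': 255.934, 'cy': 194.75, 'xyz': np.array([ 0.5095, -0.1602,  0.3261]), 'orientation': [0.7295, 0.6671, 0.102 , 0.1112]}
for n,u,v,z in [('pad',256.5,183,.046),('c',236,163,.046),('c',277,163,.046),('c',277,202,.046),('c',236,202,.046),('dish',403,182,.048),('lip',399,178,.037),('nose1',440,161,.033),('nose2',437,200,.033)]:
    print(n,px2w(W,u,v,z))
E
```

```text
pad [ 0.5855 -0.1663  0.046 ]
c [ 0.5652 -0.1831  0.046 ]
c [ 0.5685 -0.1463  0.046 ]
c [ 0.6056 -0.1489  0.046 ]
c [ 0.6021 -0.1871  0.046 ]
dish [ 0.5959 -0.0331  0.048 ]
lip [ 0.5951 -0.0321  0.037 ]
nose1 [0.5831 0.0074 0.033 ]
nose2 [0.6219 0.0078 0.033 ]
```

The pad at (0.5855, −0.166) agrees across all three views, and its size checks out at 37×38 mm. I'll descend just ahead of its centre, find contact and then press.

```bash
sed -i 's/^psi=.*/psi=-0.085\nd=np.array([-np.sin(psi),np.cos(psi),0])\npad=np.array([.5855,-.1663,0])/' h.py
python3 - <<'E'
from h import *
import cv2
p=pad+.008*d
robot.movel([p[0],p[1],.085],quat(psi),velocity=.1)
s=robot.get_state();print(s['t'],s['eef_pos'],s['force'])
r=robot.movel([p[0],p[1],.054],velocity=.015,f_stop=5)
s=robot.get_state();print(r,s['t'],s['eef_pos'],s['force'])
im=robot.get_image('scene');cv2.imwrite('pics/s2.png',cv2.resize(cv2.cvtColor(im,cv2.COLOR_RGB2BGR)[140:260,110:290],None,fx=4,fy=4))
im=robot.get_image('wrist');cv2.imwrite('pics/w2.png',cv2.cvtColor(im,cv2.COLOR_RGB2BGR))
E
```

```text
4.4167 [ 0.5869 -0.1587  0.0859] [ 0.4793 -0.4213  0.3884]
True 5.8583 [ 0.5861 -0.1583  0.0617] [-1.0827  0.8969  5.4308]
```

View pics/w2.png

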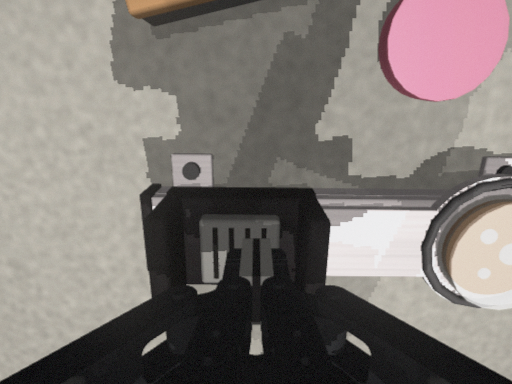

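View pics/s2.png

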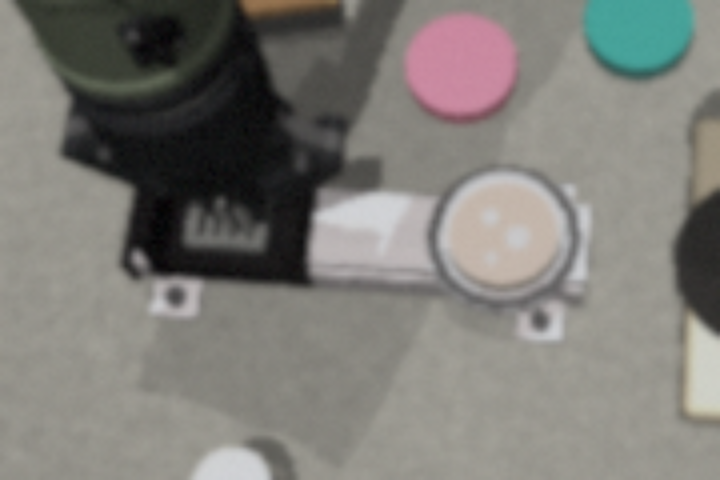

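The wrist view shows the fingertips at about (255,245) on the pad (columns 200–280), between the walls. Contact came at a tip height of about 45 mm, as it should. Pressing now.

```bash
python3 - <<'E'
from h import *
p=pad+.008*d
for z in (.058,.0555):
    r=robot.movel([p[0],p[1],z],velocity=.015,f_stop=25)
    robot.dwell(.15)
    s=robot.get_state();print(r,s['t'],s['eef_pos'],s['force'])
E
```

```text
False 6.4417 [ 0.5862 -0.1584  0.0595] [-4.126   1.2551  8.8989]
False 6.9083 [ 0.5863 -0.1583  0.0572] [-4.3548  0.6615 10.431 ]
```

```bash
python3 - <<'E'
from h import *
import cv2
p=pad+.008*d
r=robot.movel([p[0],p[1],.0535],velocity=.015,f_stop=25)
robot.dwell(.15)
s=robot.get_state();print(r,s['t'],s['eef_pos'],s['force'])
p=p+.025*d
r=robot.movel([p[0],p[1],.0535],velocity=.025,f_stop=8)
s=robot.get_state();print(r,s['t'],s['eef_pos'],s['force'])
im=robot.get_image('scene');cv2.imwrite('pics/s3.png',cv2.resize(cv2.cvtColor(im,cv2.COLOR_RGB2BGR)[140:260,110:290],None,fx=4,fy=4))
im=robot.get_image('wrist');cv2.imwrite('pics/w3.png',cv2.cvtColor(im,cv2.COLOR_RGB2BGR))
E
```

```text
False 7.3417 [ 0.5863 -0.1584  0.0553] [-5.6038  2.0579  9.6999]
False 8.4917 [ 0.5886 -0.1339  0.0555] [-4.8987 -0.0286  9.5484]
```

View pics/w3.png

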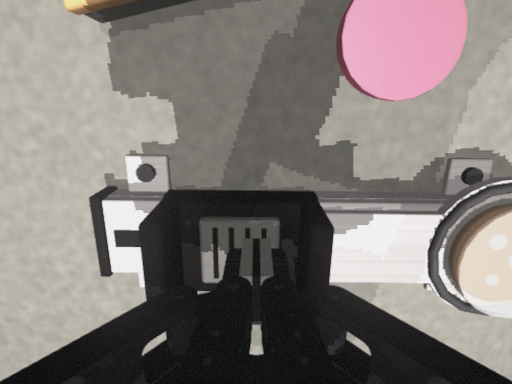

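View pics/s3.png

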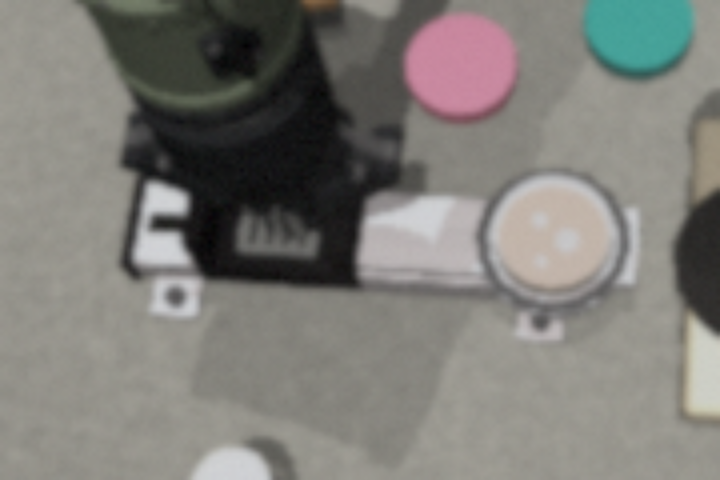

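The slider moves with the fingers: in the wrist view the pad stays under the tips at (255,245), the dish is still in its ring, and along-rail force is near zero. I'll continue to just short of the stop.

```bash
python3 - <<'E'
from h import *
import cv2
p=pad+(.008+.112)*d
r=robot.movel([p[0],p[1],.0535],velocity=.05,f_stop=8)
s=robot.get_state();print(r,s['t'],s['eef_pos'],s['force'])
im=robot.get_image('scene');cv2.imwrite('pics/s4.png',cv2.resize(cv2.cvtColor(im,cv2.COLOR_RGB2BGR)[140:260,200:380],None,fx=4,fy=4))
im=robot.get_image('wrist');cv2.imwrite('pics/w4.png',cv2.cvtColor(im,cv2.COLOR_RGB2BGR))
E
```

```text
False 10.4833 [ 0.5968 -0.0471  0.0558] [-2.5925 -0.5611 10.2148]
```

View pics/w4.png

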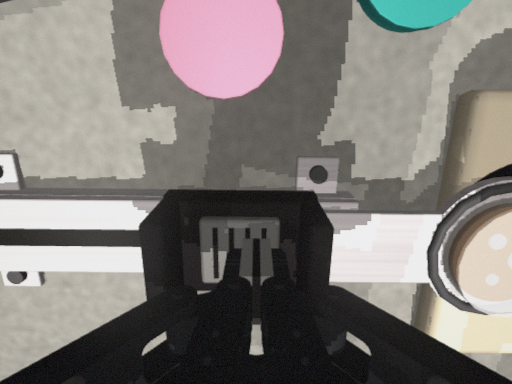

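View pics/s4.png

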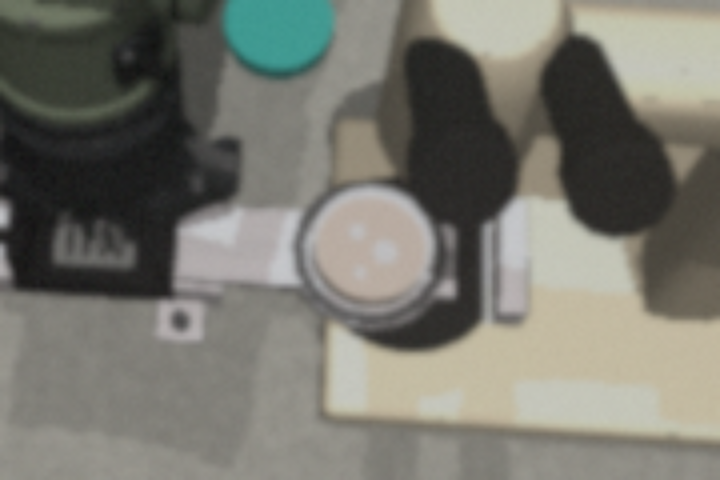

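The tongue's end (about (457,265) in the crop) is about 16 mm short of the stop face at (490,270). I'll go slowly onto the stop.

```bash
python3 - <<'E'
from h import *
import cv2
p=pad+(.008+.152)*d
r=robot.movel([p[0],p[1],.0535],velocity=.02,f_stop=4.5)
s=robot.get_state();e=s['eef_pos'];print(r,s['t'],e,s['force'],(e-pad)@d-.008)
im=robot.get_image('scene');cv2.imwrite('pics/s5.png',cv2.resize(cv2.cvtColor(im,cv2.COLOR_RGB2BGR)[140:260,200:380],None,fx=4,fy=4))
im=robot.get_image('wrist');cv2.imwrite('pics/w5.png',cv2.cvtColor(im,cv2.COLOR_RGB2BGR))
E
```

```text
True 11.725 [ 0.599  -0.0264  0.0568] [-3.4946 -0.2437  9.7843] 0.13258285523292648
```

View pics/w5.png

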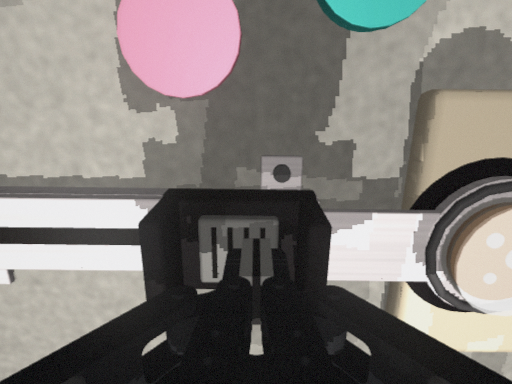

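View pics/s5.png

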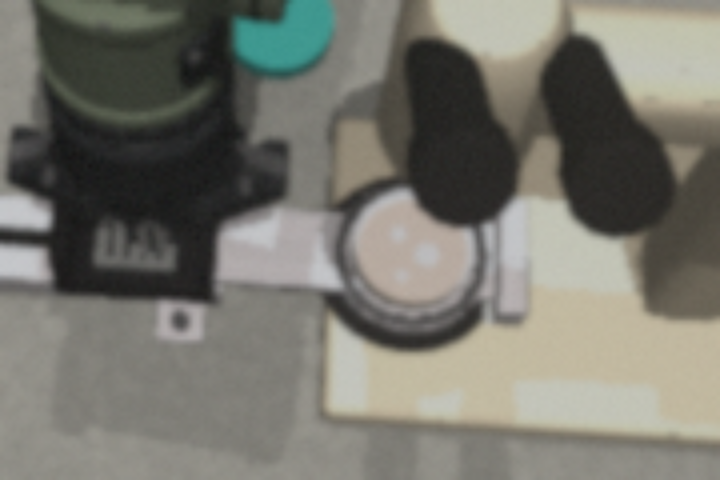

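Travel is 0.1326 m and the force-stop tripped where the stop was expected, with the tongue's end at (493,270) meeting the block. Along-rail force has since relaxed, so I'll push again to confirm it is seated and see whether it stays put.

```bash
python3 - <<'E'
from h import *
import cv2
e=robot.get_state()['eef_pos']
for f in (6,8):
    a=(e-pad)@d
    p=pad+(a+.012)*d
    r=robot.movel([p[0],p[1],.0535],velocity=.012,f_stop=f)
    s=robot.get_state();e=s['eef_pos'];print(r,s['t'],e,s['force'],(e-pad)@d-.008)
im=robot.get_image('scene');cv2.imwrite('pics/s6.png',cv2.resize(cv2.cvtColor(im,cv2.COLOR_RGB2BGR)[140:260,200:380],None,fx=4,fy=4))
im=robot.get_image('wrist');cv2.imwrite('pics/w6.png',cv2.cvtColor(im,cv2.COLOR_RGB2BGR))
E
```

```text
True 12.2333 [ 0.5991 -0.0262  0.0578] [-2.3215  0.1446  9.8518] 0.13270105587871014
True 13.025 [ 0.601  -0.0195  0.0577] [-2.4114 -0.6331  9.8541] 0.1396158483159164
```

View pics/w6.png

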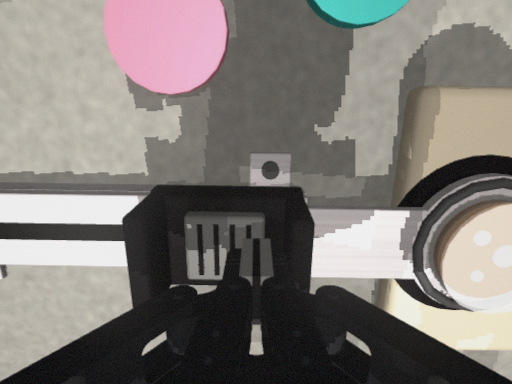

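View pics/s6.png

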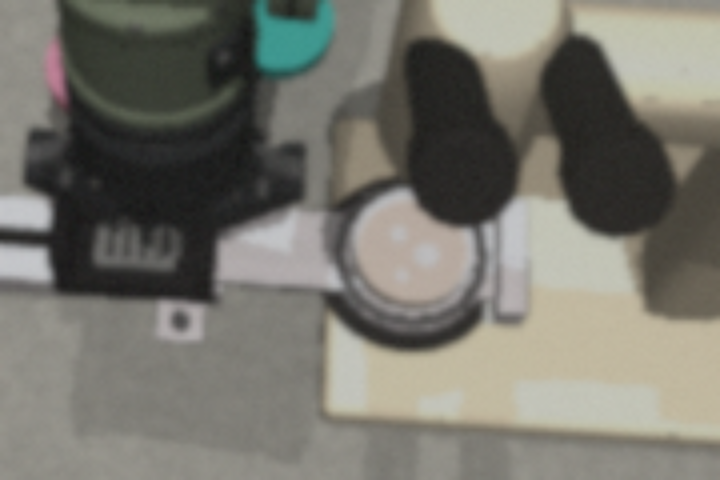

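The slider stayed put: the saddle is still at (133,250) and the tongue at the stop. The fingertips slid 7 mm over the pad to the front wall, so it's firmly seated. I'll lift straight up with a slight forward bias so the pad springs back and the brake sets.

```bash
python3 - <<'E'
from h import *
import cv2
e=robot.get_state()['eef_pos']
p=e+.0006*d
robot.movel([p[0],p[1],.067],velocity=.02)
s=robot.get_state();print(s['t'],s['eef_pos'],s['force'])
robot.movel([p[0],p[1],.11],velocity=.06)
s=robot.get_state();print(s['t'],s['eef_pos'],s['force'])
# back away from the scope, up and towards robot
q=pad-np.array([0.02,0.02,0])
robot.movel([q[0],q[1],.2],velocity=.15)
robot.move_ptp([.40,-.33,.25],quat(psi))
robot.dwell(.3)
s=robot.get_state();print(s['t'],s['eef_pos'],s['force'])
for n in('scene','top','wrist'):
    im=robot.get_image(n);im=cv2.cvtColor(im,cv2.COLOR_RGB2BGR);cv2.imwrite(f'pics/{n}7.png',im)
    if n=='scene': cv2.imwrite('pics/s7.png',cv2.resize(im[120:300,140:400],None,fx=3,fy=3))
E
```

```text
13.8167 [ 0.6012 -0.0192  0.0669] [-0.1347 -1.821   0.6959]
14.6833 [ 0.6008 -0.0188  0.1098] [-0.7584 -0.7799  0.4423]
17.325 [ 0.4007 -0.3292  0.2496] [ 0.0322  0.3185 -0.0527]
```

View pics/s7.png

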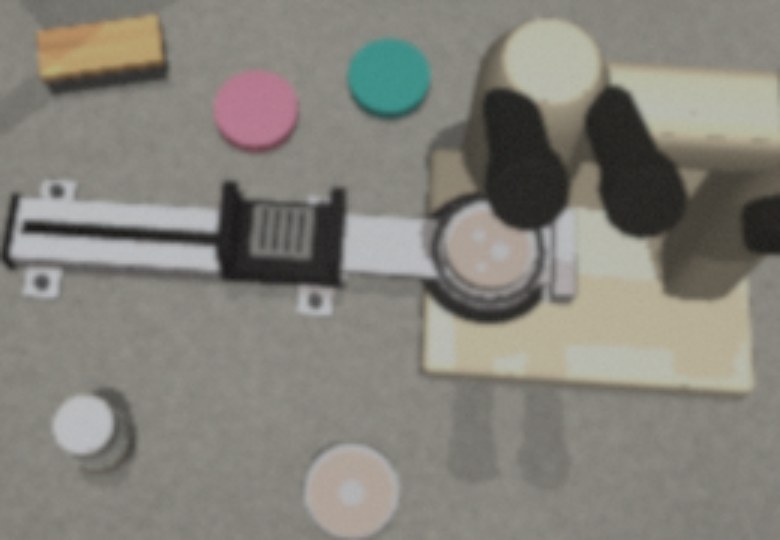

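View pics/top7.png

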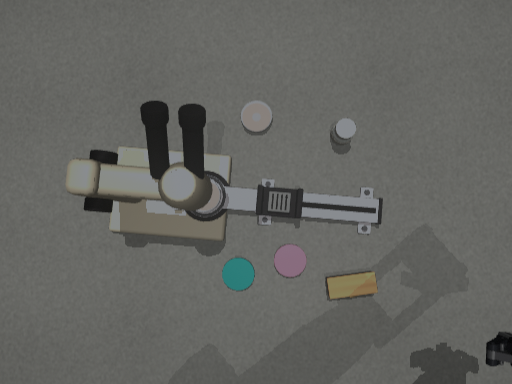

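```bash
python3 - <<'E'
from h import *
import cv2
b=cv2.imread('pics/scene7.png');a=cv2.imread('pics/top7.png')
c=cv2.resize(b[180:230,210:340],None,fx=6,fy=6,interpolation=cv2.INTER_CUBIC)
c2=cv2.resize(a[180:225,180:310],None,fx=6,fy=6,interpolation=cv2.INTER_CUBIC)
cv2.imwrite('pics/fin.png',np.vstack([c,c2]))
T=robot.camera_info('top');S=robot.camera_info('scene')
for n,p in (('t',px2w(T,279.5,202.3,.046)),('s',px2w(S,140+283/3,120+231/3,.046))): print(n,p,(p-pad)@d)
n=pad+(.177+.1326)*d;n[2]=.030;print('nose px',w2px(S,n),w2px(S,n+[0.02,-.0017,.003]))
E
```

```text
t [ 0.595  -0.0353  0.046 ] 0.13130211236556685
s [ 0.5985 -0.0331  0.046 ] 0.1338413608012065
nose px (np.float64(323.49250019536873), np.float64(204.03398395057079)) (np.float64(323.81144624630423), np.float64(213.14362448705796))
```

View pics/fin.png

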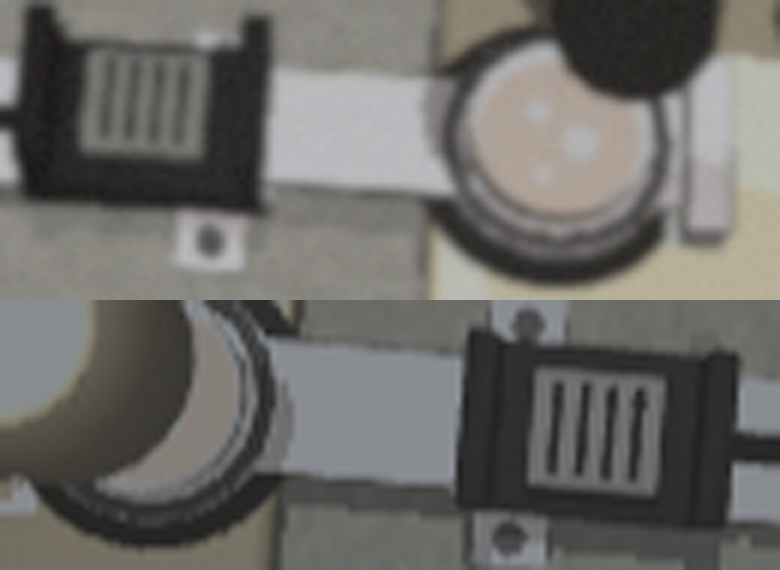

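The last close crops show the tongue's end touching the stop face at (685,190), the dish lying in its ring at (555,140) and the pad standing clear. The jar, spare dish and slide box are at the pixels they started from. Handing in.

```bash
python3 -c "
from plant import robot
print(robot.sign_off(), robot.get_state()['t'])"
```

```text
the job is handed in; nothing more can be done
the job is handed in; nothing more can be done
```

The petri dish is under the microscope, with the slider's tongue resting against the stop, and I handed the job in after about 17.5 s of robot time (no verdict is reported).

**What I did:** With the fingers shut, I pressed the pad down about 4–5 mm (roughly 10 N). Keeping it pressed, I pushed the slider about 133 mm along the rail until it met the stop. A second push showed it was seated: the fingertips slid 7 mm over the pad to the front wall and the slider did not move. I then lifted straight up so the pad could spring back, and moved the arm clear.

**Last checks:**
- **Travel:** the two fixed cameras put it at 131 and 134 mm, against 132.6 mm from the arm. That difference is within the 2 mm calibration.
- **Stop:** the scene picture shows no gap between the tongue and the stop.
- **Dish and bystanders:** the dish lies in its ring. The jar, spare dish and slide box appear where they started; I compared their places by eye.
- **Pad:** I judged it to be up from the pictures and from the contact force falling to about zero on lifting. I did not measure its height.

No check failed.

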